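# Hold a tube through the guide and home in the chucked fitting

### The arm

A 6-joint arm with a two-finger parallel gripper is mounted at the origin on the work surface. World frame = base frame: x ahead of the robot, y to its left, z up, the work surface at z = 0. Lengths are in m, angles in rad, forces in N, time in s.
With the tool pointing down it reaches from about 0.35 to 0.85 m from the base axis. Payload 8.1 kg.
Tool frame: the origin (TCP) lies at the very end of the fingers, on their centre line; the grasp point (between the pads) lies 19 mm behind it; z points along the fingers, y is the line along which they close (so a half turn about z gives the same grasp; the last joint's range is limited). The gripper opens to 93 mm and grips with 3 to 60 N. Pads are 15 mm wide; open, the fingers measure 128 mm over their backs; the gripper's body (75 mm by 188 mm) begins 65 mm behind the grasp point.
Start: joints at [1.039, 0.13, 1.488, -0, 1.523, -0.085], TCP at [0.259, 0.541, 0.194] pointing down, gripper open.
Joint ranges: [-2.96, 2.96], [-0.89, 2.26], [0.02, 2.5], [-1.34, 4.48], [0, 2.73], [-2.66, 2.66]. Speed limits (rad/s): [2.39, 2.39, 2.79, 3.14, 3.14, 3.14].

### API

Orientations are given as a rotation vector (axis times angle).
In Python, from plant import monitor, eyes, ticket gives the robot as it stands.
- The arm moves only by the tool arm_command, never from a script. Its argument "deltas" is a list that holds one entry, the list of rows, each a list of 6 numbers: the shift along the world's x, y, z in cm, then the turn, a rotation vector about the world's x, y, z in degrees. In form: [[[tx, ty, tz, rx, ry, rz], ...]]. A call has 1 to 12 rows; each row shifts and turns the commanded pose from where the row before left it; what a row does not reach is not made up. A row lasts 1/12 s, in which the tool goes at most 41.7 mm and 7.16 degrees, less where a joint would pass 70% of its speed; a pose out of reach is approached as far as the arm can. A call is refused whole if a number of a shift passes 4.17 or a number of a turn 7.16, either way. A call with a gripper value outside its range is refused whole. "gripper" is the opening, from -1 (shut) to 1 (fully open), set as the call begins (left out, the last holds). The fingers move at their own pace and stop on an object; "squeeze" is the grip in N (left out, the last holds). Time passes only in rows, so rows that do not move let the fingers close. It gives the time, the measured TCP pose, the force, the opening and the grip force at its end, in the units of the state.
- monitor.read_state(): the state, without advancing time (a new reading comes with each control period).
- eyes.read_camera(name): name is "side" or "top" or "wrist"; returns the picture (480x640x3 uint8, blue, green, red); there is no depth.
- eyes.camera_model(name): a dict with "fx", "fy", "cx", "cy" (pixels), "rvec" (rotation vector, rad) and "tvec" (3), from world to camera coordinates, as OpenCV has them. Camera axes: x right, y down, z forward; pixel columns grow to the right and rows downward; lengths in m; the calibration is good to about 2 mm. The wrist camera is an equidistant fisheye: a pixel r from the principal point sees the ray r / f radians off the axis. A picture is of the moment at which its call begins: read the wrist's pose just before it. camera_model takes no time and is no camera call; for the wrist camera it gives the pose at the moment of the call.
- ticket.close_job(): hands the job in; it is judged then, once.
The state is a dict: "t": time; "q": joint angles; "dq": joint speeds; "joint_torque": joint torques, N m; "tool_pos": TCP position; "orientation": TCP orientation; "force": force on the tool from outside, world axes, zero at the start; "wrist_torque": the same for the moment, N m; "opening": finger opening in m; "gripper_force": force on a finger pad.
Only numpy, scipy, OpenCV 4.12 (cv2) and the standard library are available. Lean on these libraries where they do the work, as an engineer would, in place of code of your own. Each camera call takes 0.05 s, during which the arm holds its last target. There are 200 camera calls.

### The job

Set the tube up for tack welding: take the long steel tube with the nut on one end out of the V-rests, pass its plain end through the guide bushing on the magnetic stand, then on into the socket of the fitting in the positioner's chuck until it is fully home. Finish with the gripper still holding the tube there, spanning guide and fitting; do not let go. Leave the round bar, chuck key, spare fitting and magnet square where they are.

Things in the scene. Friction and masses are not known exactly. Their poses are not given: they have to be found in the camera images.
- tube: steel tube, 16 mm outside, 280 mm long; brass hex nut (32 mm over corners, 28 mm long) on its tail. Origin on its axis at mid-length; x runs from the nut to the plain end (x = +140; nut -140 to -112 mm); balances near x = -31 mm; 0.17 to 0.27 kg. Starts level, axis 60 mm up, plain end roughly to +y, in either pair of V-rests (touching at x = -90 and +90 mm). Only the plain end fits the guide
- tube_tip (a point): centre of the end face of the tube's plain end
- guide_mouth (a point): centre of the guide bushing's entry mouth, 115 mm up: fixed steel ring (42 mm over its clamp ring) on a thin level arm from a blue magnetic stand's post (185 mm tall, 120 mm to the +x side). Bore 20 mm, 24 mm long in all; the first 8 mm flare from 29 mm at the mouth. Frame's y: bore axis, level, the way the tube goes in, roughly world +y; z up. In line with the socket
- guide_mid (a point): point on the guide bushing's axis 16 mm in from its mouth, the middle of the straight bore; same axes as guide_mouth
- guide_exit (a point): point on the guide bushing's axis at its far face, 24 mm in from its mouth; same axes as guide_mouth
- socket_mouth (a point): centre of the mouth of the socket of the fixed metal fitting in the three-jaw chuck (100 mm) of the blue positioner, 115 mm up, 40 to 65 mm past the guide's far face on the same axis. Bore 19.5 mm (27 mm at the mouth, tapering over 5 mm), outside 33 mm, 26 mm deep to a solid shoulder: home is the plain end at the shoulder. Frame's y points into the socket along the axis; z up
- vrests: fixed grey-painted steel rack: two rows of V-rests (short angle irons, 180 mm apart along its x) at its y = -45 and +45 mm, on a foot 210 by 150 mm; tops about 69 mm above the table. Origin on the table at its centre; tube and bar lie along its x, either in either row
- round_bar: bystander: plain aluminium bar, 22 mm thick, 220 mm long, no nut, in the other pair of V-rests; origin on its axis halfway along, x along it
- chuck_key: bystander: T-shaped chuck key lying on the table, shank 95 mm, cross bar 90 mm, 14 mm thick; origin under the shank's middle, x along the shank away from the cross bar
- spare_fitting: bystander: metal fitting standing on the table, 58 mm tall, 42 mm across its hex; origin at the centre of its underside
- magnet_square: bystander: flat L-shaped welding magnet, about 110 by 110 by 16 mm, lying on the table; origin on the table at its middle
Mind the look-alikes: they are no part of the job. What is shaped like the part that bears guide_mouth but red is not meant.

How it is judged:
On the way, in this order (a step that is already met when the one before it is completed fails the run):
1. the tube is lifted clear of the V-rests in the gripper (height (world z) of tube above 0.085 m and contact force between the fingers and tube above 4 N), for 0.1 s.
2. the tube's plain end has come out of the far face of the guide bushing, by way of its bore (y of guide_mid in the frame of tube between -0.0045 and 0.0045 m and z of guide_mid in the frame of tube between -0.0045 and 0.0045 m and y of tube_tip in the frame of guide_exit above 0.004 m and contact force between the fingers and tube above 4 N), for 0.05 s.
At the end, for the whole second after the job is handed in: The gripper still holds the tube (at least 4 N between fingers and tube), at rest, with its plain end 20 mm or more into the 26 mm deep socket and within 4.5 mm of its axis, the tube passing through the guide's bore (its axis within 4.5 mm of the bore's centre) and in line with it within 0.08 rad (y of tube_tip in the frame of socket_mouth between 0.02 and 0.03 m and x of tube_tip in the frame of socket_mouth between -0.0045 and 0.0045 m and z of tube_tip in the frame of socket_mouth between -0.0045 and 0.0045 m and angle between the x axis of tube and the y axis of socket_mouth, either way round below 0.08 rad and y of guide_mid in the frame of tube between -0.0045 and 0.0045 m and z of guide_mid in the frame of tube between -0.0045 and 0.0045 m and contact force between the fingers and tube above 4 N and linear speed of tube below 0.02 m/s); the arm keeps its last pose, push and grip.
It fails at once if the round bar is shifted by more than 30 mm (distance of round_bar from where it was at the start of the episode above 0.03 m).
It fails at once if the chuck key is shifted by more than 30 mm (distance of chuck_key from where it was at the start of the episode above 0.03 m).
It fails at once if the spare fitting is shifted by more than 30 mm (distance of spare_fitting from where it was at the start of the episode above 0.03 m).
It fails at once if the magnet square is shifted by more than 30 mm (distance of magnet_square from where it was at the start of the episode above 0.03 m).
It also fails if it takes over 48 s, if anything falls off the work surface, if the arm or the gripper's body presses on something with over 40 N, if the wrist force passes 120 N, or if a joint passes its speed limit or range.

## Working session

There is one attempt and no reset: what is moved stays moved. The work goes in short steps, Python scripts to look and compute and a tool call to move; the robot and the scene stay as the last step left them, time stands still between calls to the robot, and variables do not carry over. Pictures are saved under pics/ and viewed, at most 13 in all, crops included, and the job is handed in when it is done.

Besides the shell and the picture viewer there is one more tool, called after "Request:" by a JSON object that holds its "name" and its "arguments", one argument or row to a line. arm_command: Moves the arm, as the interface text tells. Its arguments: {"type":"object","properties":{"deltas":{"type":"array"},"gripper":{"type":"number"},"squeeze":{"type":"number"}},"required":["deltas"]}

```bash
mkdir -p pics
cat > h.py <<'E'
import numpy as np, cv2
from plant import monitor, eyes, ticket
def cam(n):
    m=eyes.camera_model(n); R=cv2.Rodrigues(np.array(m["rvec"],float))[0]; return m,R,np.array(m["tvec"],float)
def ray(n,u,v,c=None):
    m,R,t=c or cam(n); x=(u-m["cx"])/m["fx"]; y=(v-m["cy"])/m["fy"]
    if n=="wrist":
        r=np.hypot(x,y); d=np.array([x/r*np.sin(r),y/r*np.sin(r),np.cos(r)]) if r>1e-9 else np.array([0,0,1.])
    else: d=np.array([x,y,1.])
    return -R.T@t, R.T@d/np.linalg.norm(d)
def onz(n,u,v,z,c=None):
    o,d=ray(n,u,v,c); return o+d*(z-o[2])/d[2]
def proj(n,P,c=None):
    m,R,t=c or cam(n); p=R@np.array(P,float)+t
    if n=="wrist":
        r=np.hypot(p[0],p[1]); th=np.arctan2(r,p[2]); return np.array([m["cx"]+m["fx"]*th*p[0]/r,m["cy"]+m["fy"]*th*p[1]/r])
    return np.array([m["cx"]+m["fx"]*p[0]/p[2],m["cy"]+m["fy"]*p[1]/p[2]])
def tri(*rs):
    A=np.zeros((3,3));b=np.zeros(3)
    for o,d in rs:
        d=d/np.linalg.norm(d);M=np.eye(3)-np.outer(d,d);A+=M;b+=M@o
    return np.linalg.solve(A,b)
E
python3 - <<'E'
from h import *
for n in("side","top","wrist"):
    c=cam(n)
    im=eyes.read_camera(n); cv2.imwrite(f"pics/{n}0.png",im); m,R,t=c
    print(n,m["fx"],m["cx"],m["cy"],-R.T@t,R[2])
s=monitor.read_state();print({k:np.round(v,3) for k,v in s.items()})
E
```

```text
side 448.42771705136795 321.66071534406035 231.9010922158312 [ 0.23154084 -0.70012431  0.6423906 ] [ 0.28205187  0.7312606  -0.62105127]
top 463.1031859082857 329.90868750968343 240.55064689373867 [ 0.37560056 -0.0480391   1.01038552] [ 0.09486072  0.03074144 -0.99501578]
wrist 371.64829954431775 309.27003005792955 242.88357968730068 [0.18297722 0.57732696 0.38376859] [ 0.26953752 -0.13034873 -0.95412721]
{'t': np.float64(0.15), 'q': array([ 1.039,  0.131,  1.489,  0.   ,  1.523, -0.085]), 'dq': array([-0.   , -0.001, -0.004,  0.   , -0.001, -0.   ]), 'joint_torque': array([ 2.0000e-03, -5.6048e+01, -4.9233e+01,  7.7000e-02,  3.1000e-02,
       -0.0000e+00]), 'tool_pos': array([0.259, 0.541, 0.193]), 'orientation': array([-6.960e-01, -3.063e+00,  2.000e-03]), 'force': array([-0.475, -1.045,  0.385]), 'wrist_torque': array([-0.026,  0.068, -0.032]), 'gripper_force': np.float64(0.0), 'opening': np.float64(0.093)}
```

View pics/top0.png

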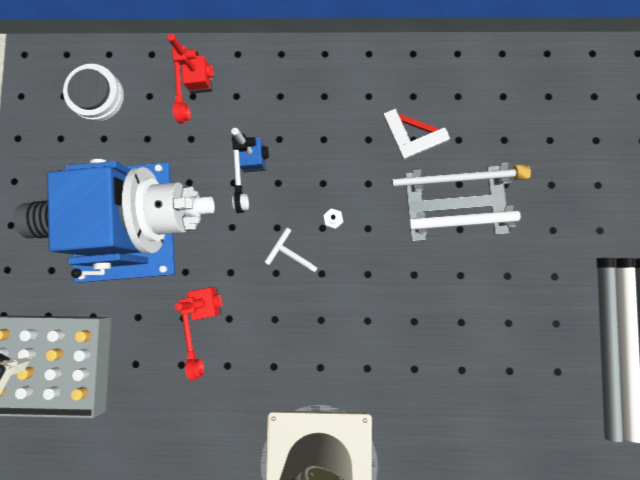

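View pics/side0.png

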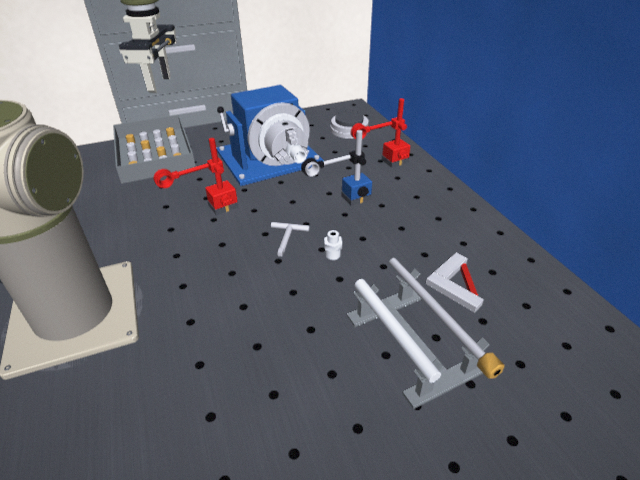

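View pics/wrist0.png

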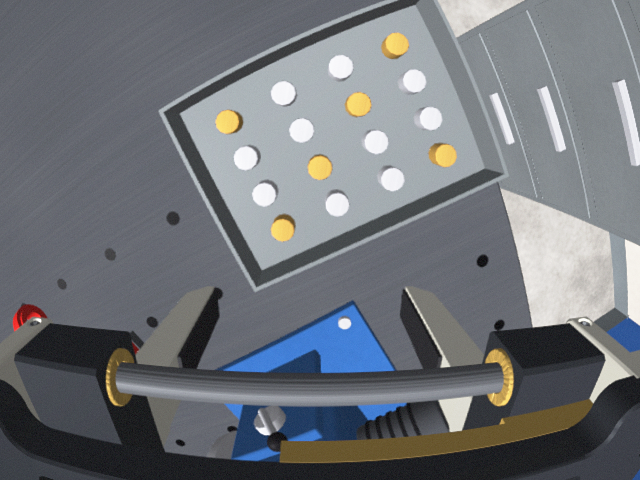

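The top view shows the tube in the far row, with its nut at (523,172) and plain end at (395,182). The bar is at row ~218, the blue-stand guide ring at about (241,202), and the fitting mouth at about (213,205). In the side view the guide ring is at about (312,167) and the nut at (490,366). I'll zoom in on the guide and fit the tube.

Run:
```python
from h import *
T=cv2.imread("pics/top0.png");S=cv2.imread("pics/side0.png")
a=cv2.resize(T[180:230,190:260],None,fx=8,fy=8,interpolation=cv2.INTER_CUBIC)[:, :400]
a=cv2.resize(T[175:235,180:260],(800,600),interpolation=cv2.INTER_CUBIC)
b=cv2.resize(S[130:190,270:350],(800,600),interpolation=cv2.INTER_CUBIC)
o=np.hstack([cv2.resize(a,(400,300)),cv2.resize(b,(400,300))])
c=cv2.resize(T[155:245,385:535],(400,240));d=cv2.resize(S[240:400,330:520],(400,240))
cv2.imwrite("pics/crop.png",np.vstack([o,np.hstack([c,d])]))
# tube axis in top: centre rows per column
g=cv2.cvtColor(T,cv2.COLOR_BGR2GRAY).astype(int)
pts=[]
for u in list(range(398,404))+list(range(430,485,3)):
    r0=int(round(182-(u-395)*10/128)); col=g[r0-9:r0+10,u]; i=np.where(col>140)[0]+r0-9
    pts.append((u,i.min(),i.max()));
print(pts)
P=np.array([(u,(a+b)/2) for u,a,b in pts],float); k=np.polyfit(P[:,0],P[:,1],1);print(k,np.polyval(k,P[:,0])-P[:,1])
row=lambda u:np.polyval(k,u)
print("end profile",[int(g[int(round(row(u))),u]) for u in range(388,402)])
hsv=cv2.cvtColor(T,cv2.COLOR_BGR2HSV)
m=((hsv[...,0]>10)&(hsv[...,0]<30)&(hsv[...,1]>100)&(hsv[...,2]>80)); ys,xs=np.where(m[150:200,490:560]);print("nut",xs.min()+490,xs.max()+490,ys.min()+150,ys.max()+150)
for u in(393.5,450,512,517,530): print(u,onz("top",u,row(u),.06))
for u in(411,520):
  i=g[205:240,u if u==520 else 412]
print("plate z .115 guide",onz("top",241,202,.115),onz("top",213,205,.115))
print(tri(ray("top",241,202),ray("side",312,167)))
```

```text
[(398, np.int64(179), np.int64(185)), (399, np.int64(179), np.int64(185)), (400, np.int64(178), np.int64(185)), (401, np.int64(178), np.int64(185)), (402, np.int64(178), np.int64(184)), (403, np.int64(178), np.int64(184)), (430, np.int64(176), np.int64(182)), (433, np.int64(176), np.int64(182)), (436, np.int64(176), np.int64(182)), (439, np.int64(175), np.int64(182)), (442, np.int64(175), np.int64(181)), (445, np.int64(175), np.int64(181)), (448, np.int64(175), np.int64(181)), (451, np.int64(174), np.int64(181)), (454, np.int64(174), np.int64(180)), (457, np.int64(174), np.int64(180)), (460, np.int64(174), np.int64(180)), (463, np.int64(173), np.int64(180)), (466, np.int64(173), np.int64(179)), (469, np.int64(173), np.int64(179)), (472, np.int64(173), np.int64(179)), (475, np.int64(172), np.int64(179)), (478, np.int64(172), np.int64(178)), (481, np.int64(172), np.int64(178)), (484, np.int64(172), np.int64(178))]
[-8.03576504e-02  2.13713796e+02] [-0.26854837 -0.34890602  0.07073633 -0.00962132  0.41002103  0.32966338
  0.16000682 -0.08106613 -0.32213908 -0.06321203  0.19571502 -0.04535793
 -0.28643089 -0.02750384  0.23142321 -0.00964974 -0.25072269  0.00820436
  0.26713141  0.02605846 -0.21501449  0.04391255  0.3028396   0.06176665
 -0.1793063 ]
end profile [99, 100, 98, 87, 99, 218, 245, 246, 247, 245, 245, 245, 244, 249]
nut 514 530 165 179
393.5 [ 0.58958009 -0.14940327  0.06      ]
450 [ 0.59984427 -0.26612504  0.06      ]
512 [ 0.61104365 -0.39348179  0.06      ]
517 [ 0.61194393 -0.40371953  0.06      ]
530 [ 0.61428263 -0.43031471  0.06      ]
plate z .115 guide [0.53554336 0.15581399 0.115     ] [0.52915009 0.21120197 0.115     ]
[0.5374852  0.15540788 0.11464128]
```

View pics/crop.png

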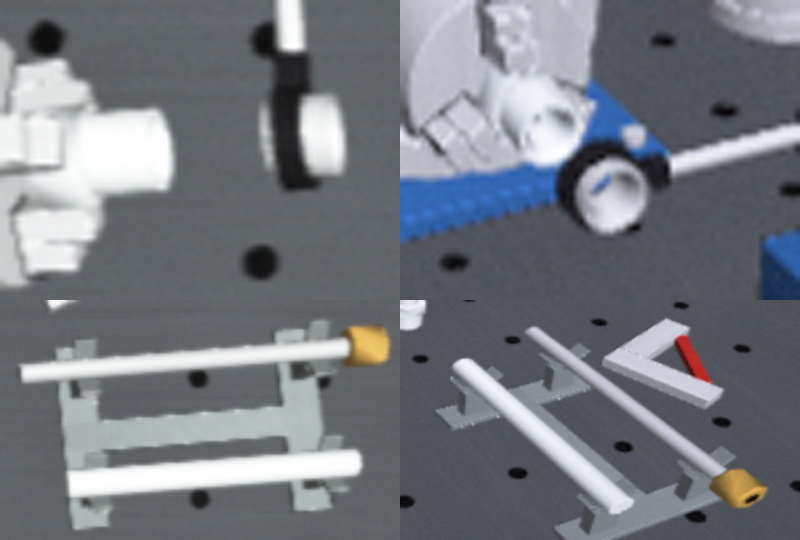

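The crop shows the guide mouth at about (248.5,202) in top and (312,168) in side. The socket mouth is at about (213.6,205) in top and (302,156) in side. I'll triangulate both and get the axis direction.

Run:
```python
from h import *
G=tri(ray("top",248.5,202),ray("side",312,168));Sk=tri(ray("top",213.6,205),ray("side",302,156))
print(G,Sk,np.linalg.norm(Sk-G),np.arctan2(Sk[0]-G[0],Sk[1]-G[1]))
T=cv2.imread("pics/top0.png");S=cv2.imread("pics/side0.png")
g=cv2.cvtColor(T,cv2.COLOR_BGR2GRAY).astype(int)
# silhouettes in top: socket fitting cols 199..211, guide bushing cols 241..247 : sub-pixel edges
def edges(u,lo,hi,th=150):
    c=g[lo:hi,u]; i=np.where(c>th)[0]; a,b=i.min(),i.max()
    return lo+a-(c[a]-th)/(c[a]-c[a-1]), lo+b+(c[b]-th)/(c[b]-c[b+1])
for z,us in((.115,range(199,213,2)),(.115,range(242,248))):
    for u in us:
        a,b=edges(u,188,222); p=onz("top",u,(a+b)/2,z); print(u,round(a,1),round(b,1),p.round(4))
# side predicted check
for P in (G,Sk): print(proj("top",P),proj("side",P))
```

```text
[0.53413467 0.13963804 0.12163274] [0.53123257 0.20864129 0.11756282] 0.06918406733143448 -0.04203268483085469Traceback (most recent call last):
  File "<stdin>", line 12, in <module>
  File "<stdin>", line 9, in edges
IndexError: index 34 is out of bounds for axis 0 with size 34
```

Run:
```python
from h import *
T=cv2.imread("pics/top0.png");S=cv2.imread("pics/side0.png")
g=cv2.cvtColor(T,cv2.COLOR_BGR2GRAY).astype(int)
def edges(u,mid,th=150):
    c=g[:,u]; a=mid
    while c[a-1]>th:a-=1
    b=mid
    while c[b+1]>th:b+=1
    return a-(c[a]-th)/(c[a]-c[a-1]), b+(c[b]-th)/(c[b]-c[b+1])
for us,m in((range(199,214),205),(range(241,250),202)):
    for u in us:
        a,b=edges(u,m); print(u,round(a,1),round(b,1),onz("top",u,(a+b)/2,.115).round(4))
print(g[202,226:256],g[205,208:220])
gs=cv2.cvtColor(S,cv2.COLOR_BGR2GRAY)
np.set_printoptions(linewidth=220)
print(gs[154:184,298:328])
```

```text
199 196.0 221.4 [0.5216 0.2388 0.115 ]
200 197.0 215.2 [0.5268 0.237  0.115 ]
201 196.8 213.6 [0.5286 0.2351 0.115 ]
202 196.7 213.4 [0.5289 0.2331 0.115 ]
203 196.5 213.4 [0.5291 0.2311 0.115 ]
204 196.4 213.4 [0.5292 0.2291 0.115 ]
205 196.4 213.2 [0.5295 0.2271 0.115 ]
206 196.4 213.0 [0.5296 0.2251 0.115 ]
207 196.4 212.9 [0.5298 0.2232 0.115 ]
208 196.4 212.8 [0.5299 0.2212 0.115 ]
209 196.3 212.7 [0.5301 0.2192 0.115 ]
210 196.1 212.7 [0.5303 0.2172 0.115 ]
211 196.3 212.7 [0.5301 0.2152 0.115 ]
212 197.1 212.8 [0.5292 0.2132 0.115 ]
213 199.2 212.5 [0.5274 0.2111 0.115 ]
241 194.0 207.3 [0.5382 0.1559 0.115 ]
242 193.8 208.7 [0.5371 0.1539 0.115 ]
243 193.6 209.2 [0.5368 0.1519 0.115 ]
244 193.6 209.2 [0.5368 0.1499 0.115 ]
245 193.6 209.2 [0.5368 0.1479 0.115 ]
246 194.0 209.4 [0.5363 0.1459 0.115 ]
247 195.3 209.4 [0.535  0.1439 0.115 ]
248 198.3 208.6 [0.5327 0.1419 0.115 ]
249 234.0 218.0 [0.4881 0.1386 0.115 ]
[102 101 101  99 101 111 164 172 107  45  38  38  39  66 183 239 248 248
 247 249 251 249 208 118  98 101 102 100 100 102] [254 254 254 255 255 250 175 109 103  99 
[... 2999 characters left out ...]
 84  78  83  84  80  81  82  84  85  86  81  84  86  85  85  87  82  84  84  84  84]
 [ 82  82  86  82  79  79  82  82  81  81  83  83  83  83  82  83  81  82  84  87  85  87  82  86  89  84  85  87  86  84]
 [ 80  81  82  84  85  80  82  80  83  82  79  79  85  80  83  83  84  83  84  82  84  86  82  87  88  87  81  84  85  86]
 [ 80  83  85  83  82  83  82  85  83  85  83  81  82  82  88  80  84  85  85  85  86  82  84  86  86  86  86  84  88  88]
 [ 82  81  80  85  85  85  83  81  81  81  81  81  85  86  83  83  86  87  83  86  86  84  85  85  84  87  86  87  87  85]
 [ 83  81  87  83  84  83  82  84  85  86  83  84  81  82  84  85  83  85  83  85  83  84  83  84  86  84  88  86  87  84]]
```

The tube yaw (dx/dy ≈ -0.088) and the guide–socket axis yaw (≈ -0.09) agree. The measured length is 282 mm against 280 mm, and the heights check. I'll rise first, then travel above the tube's balance point at (0.605,-0.321).

Request:
{"name": "arm_command", "arguments": {
  "deltas": [
    [[0, 0, 3, 0, 0, 0], [0, 0, 3, 0, 0, 0], [0, 0, 3, 0, 0, 0], [0, 0, 3, 0, 0, 0], [1.12, -2.78, 0, 0, 0, -1.92], [1.12, -2.78, 0, 0, 0, -1.92], [1.12, -2.78, 0, 0, 0, -1.92], [1.12, -2.78, 0, 0, 0, -1.92], [1.12, -2.78, 0, 0, 0, -1.92], [1.12, -2.78, 0, 0, 0, -1.92], [1.12, -2.78, 0, 0, 0, -1.92], [1.12, -2.78, 0, 0, 0, -1.92]]
  ],
  "gripper": 0.3,
  "squeeze": 40
}}

```text
t: 1.15
tool_pos: [0.3489, 0.3173, 0.314]
orientation: [-1.101, -2.942, 0.0]
force: [0.9, 0.2, 0.5]
opening: 0.0606
gripper_force: 0.0
```

Request:
{"name": "arm_command", "arguments": {
  "deltas": [
    [[1.12, -2.78, 0, 0, 0, -1.92], [1.12, -2.78, 0, 0, 0, -1.92], [1.12, -2.78, 0, 0, 0, -1.92], [1.12, -2.78, 0, 0, 0, -1.92], [1.12, -2.78, 0, 0, 0, -1.92], [1.12, -2.78, 0, 0, 0, -1.92], [1.12, -2.78, 0, 0, 0, -1.92], [1.12, -2.78, 0, 0, 0, -1.92], [1.12, -2.78, 0, 0, 0, -1.92], [1.12, -2.78, 0, 0, 0, -1.92], [1.12, -2.78, 0, 0, 0, -1.92], [1.12, -2.78, 0, 0, 0, -1.92]]
  ]
}}

```text
t: 2.15
tool_pos: [0.4834, -0.0164, 0.314]
orientation: [-1.667, -2.663, 0.0]
force: [0.3, 0.9, 0.1]
opening: 0.0605
gripper_force: 0.0
```

Request:
{"name": "arm_command", "arguments": {
  "deltas": [
    [[1.12, -2.78, 0, 0, 0, -1.92], [1.12, -2.78, 0, 0, 0, -1.92], [1.12, -2.78, 0, 0, 0, -1.92], [1.12, -2.78, 0, 0, 0, -1.92], [1.12, -2.78, 0, 0, 0, -1.92], [1.12, -2.78, 0, 0, 0, -1.92], [1.12, -2.78, 0, 0, 0, -1.92], [1.12, -2.78, 0, 0, 0, -1.92], [1.12, -2.78, 0, 0, 0, -1.92], [1.12, -2.78, 0, 0, 0, -1.92], [1.12, -2.78, 0, 0, 0, -1.92], [0, 0, 0, 0, 0, 0]]
  ]
}}

```text
t: 3.15
tool_pos: [0.6062, -0.3252, 0.3103]
orientation: [-2.129, -2.305, 0.003]
force: [-0.5, -0.1, -1.6]
opening: 0.0606
gripper_force: 0.0
```

Run:
```python
from h import *
c=cam("wrist"); im=eyes.read_camera("wrist"); s=monitor.read_state(); print(s["tool_pos"],s["orientation"],s["q"])
for P in ((.5896,-.1494,.06),(.602,-.29,.06),(.6047,-.321,.06),(.6143,-.43,.06)): 
    p=proj("wrist",P,c);print(p)
    cv2.circle(im,tuple(int(x) for x in p),3,(0,0,255),1)
cv2.imwrite("pics/w1.png",im)
np.save("w1.npy",np.array([c[0]["rvec"],c[0]["tvec"]],float))
```

```text
[ 0.60598067 -0.32303153  0.31106203] [-2.12583743e+00 -2.30774622e+00  1.74941781e-03] [-5.64152872e-01  3.65376650e-01  1.00450236e+00 -3.99574522e-04
  1.77578716e+00 -6.46246895e-01]
[308.36068598  53.33799868]
[309.3464357  171.02100473]
[309.52732495 196.69857307]
[310.18943824 280.83982865]
```

View pics/w1.png

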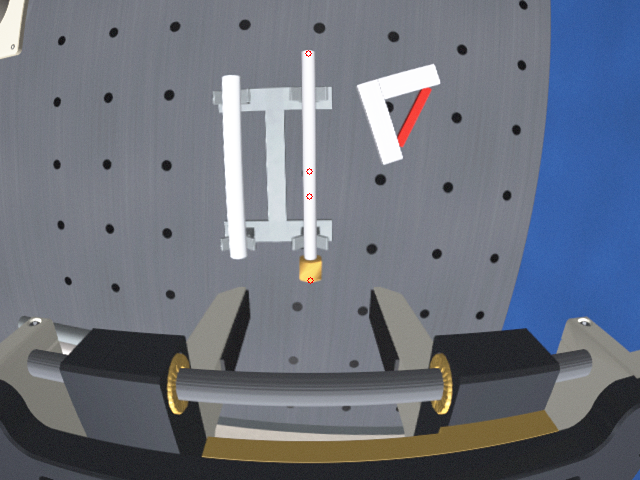

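The wrist view confirms it: the predicted tube points fall on the tube axis (308,53)–(310,281), centred between the fingers. Descending.

Request:
{"name": "arm_command", "arguments": {
  "deltas": [
    [[-0.1, 0.2, -3, 0, 0, 0.3], [0, 0, -3, 0, 0, 0], [0, 0, -3, 0, 0, 0], [0, 0, -3, 0, 0, 0], [0, 0, -3, 0, 0, 0], [0, 0, -3, 0, 0, 0], [0, 0, -3, 0, 0, 0], [0, 0, -2, 0, 0, 0], [0, 0, -2, 0, 0, 0], [0, 0, -1, 0, 0, 0], [0, 0, 0, 0, 0, 0], [0, 0, 0, 0, 0, 0]]
  ]
}}

```text
t: 4.2
tool_pos: [0.6054, -0.3181, 0.0546]
orientation: [-2.118, -2.32, -0.0]
force: [-0.1, -0.1, 0.4]
opening: 0.0603
gripper_force: 0.0
```

Request:
{"name": "arm_command", "arguments": {
  "deltas": [
    [[0, -0.3, -0.7, 0, 0, 0], [0, 0, -0.7, 0, 0, 0], [0, 0, 0, 0, 0, 0]]
  ]
}}

```text
t: 4.45
tool_pos: [0.6053, -0.3218, 0.0397]
orientation: [-2.119, -2.319, 0.0]
force: [0.3, -0.3, -0.1]
opening: 0.0601
gripper_force: 0.0
```

Request:
{"name": "arm_command", "arguments": {
  "deltas": [
    [[0, 0, 0, 0, 0, 0], [0, 0, 0, 0, 0, 0], [0, 0, 0, 0, 0, 0], [0, 0, 0, 0, 0, 0], [0, 0, 0, 0, 0, 0], [0, 0, 0, 0, 0, 0], [0, 0, 0, 0, 0, 0], [0, 0, 0, 0, 0, 0]]
  ],
  "gripper": -1,
  "squeeze": 40
}}

```text
t: 5.12
tool_pos: [0.6053, -0.3217, 0.0403]
orientation: [-2.119, -2.319, 0.0]
force: [-2.3, 0.5, 1.0]
opening: 0.0118
gripper_force: 14.6
```

Request:
{"name": "arm_command", "arguments": {
  "deltas": [
    [[0, 0, 1, 0, 0, 0], [0, 0, 2, 0, 0, 0], [0, 0, 2, 0, 0, 0], [0, 0, 2, 0, 0, 0], [0, 0, 1, 0, 0, 0], [0, 0, 0, 0, 0, 0], [0, 0, 0, 0, 0, 0], [0, 0, 0, 0, 0, 0]]
  ]
}}

```text
t: 5.78
tool_pos: [0.6048, -0.3213, 0.1188]
orientation: [-2.118, -2.318, 0.001]
force: [-0.5, 0.1, -0.6]
opening: 0.0003
gripper_force: 0.0
```

The grip closed to nothing, so the tube slipped out. I'll look.

Run:
```python
from h import *
a=eyes.read_camera("side");b=eyes.read_camera("wrist");cv2.imwrite("pics/s2.png",a);cv2.imwrite("pics/w2.png",b)
o=np.hstack([cv2.resize(a[200:440,280:560],(400,343)),cv2.resize(b,(400,300))[:, :] if 0 else cv2.resize(b,(400,343))])
cv2.imwrite("pics/look2.png",o)
```

```text
(no output)
```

View pics/look2.png

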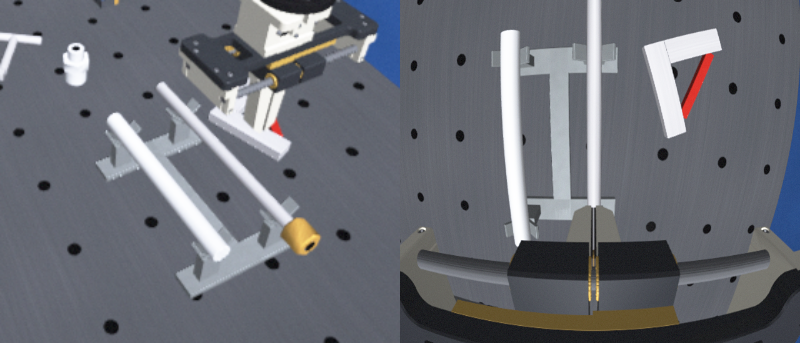

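Run:
```python
from h import *
s=monitor.read_state();p=s["tool_pos"];R=cv2.Rodrigues(np.array(s["orientation"]))[0];print(p,R.round(3))
a=cv2.imread("pics/s2.png");b=cv2.imread("pics/w2.png")
for k,q in enumerate([p,p-.019*R[:,2],p-.065*R[:,2]]):
    for n,im in(("side",a),("wrist",b)):
        u=proj(n,q);print(n,u);cv2.circle(im,tuple(int(round(x)) for x in u),2,[(0,0,255),(0,255,0),(255,0,0)][k],-1)
o=np.hstack([cv2.resize(a[230:340,390:490],(400,440),interpolation=cv2.INTER_CUBIC),cv2.resize(b[200:420,220:420],(400,440),interpolation=cv2.INTER_CUBIC)])
cv2.imwrite("pics/look3.png",o)
# tube line now vs. then in side/top
```

```text
[ 0.60445573 -0.32107358  0.11819566] [[-0.09   0.996 -0.002]
 [ 0.996  0.09   0.002]
 [ 0.002 -0.002 -1.   ]]
side [456.49149076 298.55106531]
wrist [309.89834704 284.5892199 ]
side [458.6946718  290.09356829]
wrist [309.94363727 299.54524718]
side [464.35150749 268.37829837]
wrist [310.09120614 349.58879854]
```

View pics/look3.png

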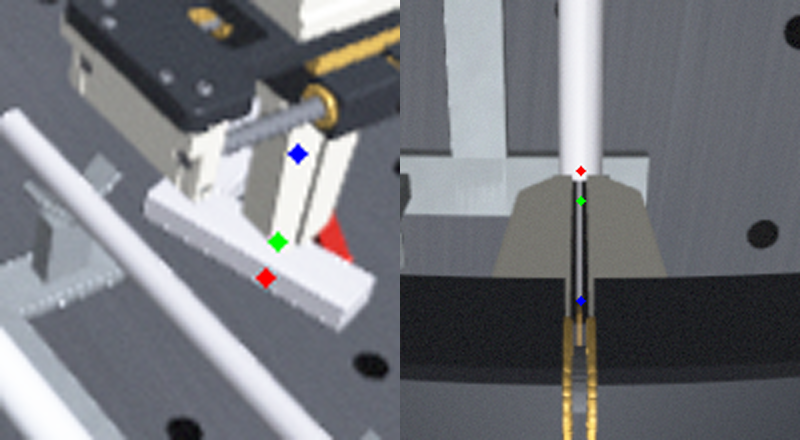

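The side view shows the real fingertips at about (460,289), while the reported TCP projects to (456,298). The fingers therefore end about 20–23 mm above the reported TCP, so they pinched only the top of the tube. The 11.8 mm chord fits that, and the tube hasn't moved. I'll go about 22 mm lower; a reported TCP z of 0.018 still clears the table.

Request:
{"name": "arm_command", "arguments": {
  "deltas": [
    [[0, 0, 0, 0, 0, 0], [0, 0, 0, 0, 0, 0], [0, 0, 0, 0, 0, 0], [0, 0, 0, 0, 0, 0], [0, 0, 0, 0, 0, 0], [0, 0, 0, 0, 0, 0], [0, 0, -2, 0, 0, 0], [0, 0, -2, 0, 0, 0], [0, 0, -1, 0, 0, 0], [0, 0, 0, 0, 0, 0]]
  ],
  "gripper": 0.3
}}

```text
t: 6.72
tool_pos: [0.6033, -0.3204, 0.0666]
orientation: [-2.115, -2.315, 0.002]
force: [-0.8, -0.2, -0.9]
opening: 0.0595
gripper_force: 0.0
```

Request:
{"name": "arm_command", "arguments": {
  "deltas": [
    [[0, 0, -1, 0, 0, 0], [0, 0, -1, 0, 0, 0], [0, 0, -1, 0, 0, 0], [0, 0, -1, 0, 0, 0], [0, 0, -0.5, 0, 0, 0], [0, 0, -0.5, 0, 0, 0], [0, 0, 0, 0, 0, 0], [0, 0, 0, 0, 0, 0]]
  ]
}}

```text
t: 7.38
tool_pos: [0.6053, -0.3216, 0.02]
orientation: [-2.119, -2.319, 0.0]
force: [-0.2, 0.4, -0.7]
opening: 0.0607
gripper_force: 0.0
```

Request:
{"name": "arm_command", "arguments": {
  "deltas": [
    [[0, 0, -0.1, 0, 0, 0], [0, 0, 0, 0, 0, 0], [0, 0, 0, 0, 0, 0], [0, 0, 0, 0, 0, 0], [0, 0, 0, 0, 0, 0], [0, 0, 0, 0, 0, 0], [0, 0, 0, 0, 0, 0], [0, 0, 0, 0, 0, 0], [0, 0, 0, 0, 0, 0], [0, 0, 0, 0, 0, 0]]
  ],
  "gripper": -1,
  "squeeze": 40
}}

```text
t: 8.22
tool_pos: [0.6051, -0.3218, 0.0193]
orientation: [-2.119, -2.319, 0.001]
force: [-2.9, -0.3, 3.3]
opening: 0.0148
gripper_force: 40.0
```

Request:
{"name": "arm_command", "arguments": {
  "deltas": [
    [[0, 0, 0.5, 0, 0, 0], [0, 0, 1, 0, 0, 0], [0, 0, 1, 0, 0, 0], [0, 0, 0.5, 0, 0, 0], [0, 0, 0, 0, 0, 0], [0, 0, 0, 0, 0, 0]]
  ]
}}

```text
t: 8.72
tool_pos: [0.6061, -0.3221, 0.0504]
orientation: [2.117, 2.318, 0.001]
force: [-0.6, 0.3, -2.1]
opening: 0.015
gripper_force: 40.0
```

Run:
```python
from h import *
s=monitor.read_state();print(s["tool_pos"],s["opening"],s["gripper_force"],s["wrist_torque"])
a=eyes.read_camera("side");b=eyes.read_camera("wrist");cv2.imwrite("pics/s4.png",a);cv2.imwrite("pics/w4.png",b)
o=np.hstack([cv2.resize(a[200:440,330:570],(500,500),interpolation=cv2.INTER_CUBIC),cv2.resize(b[100:440,200:400],(294,500))])
cv2.imwrite("pics/look4.png",o)
```

```text
[ 0.60613587 -0.32206213  0.05037545] 0.01499475705540512 39.99952018260956 [-0.09056989  0.07532942 -0.05046317]
```

View pics/look4.png

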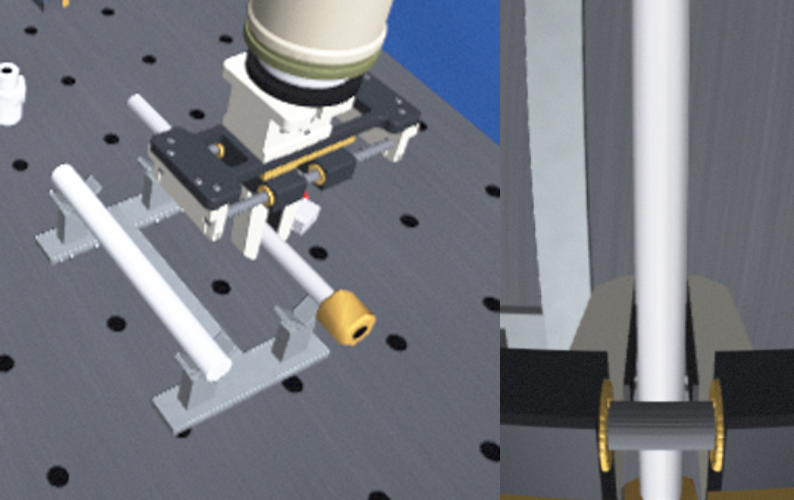

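The tube is held level (opening 15 mm, 40 N, about 2 N of load), with the fingertips now below it. Next I'll move so the tip is about 25 mm short of the guide mouth.

Request:
{"name": "arm_command", "arguments": {
  "deltas": [
    [[0, 0, 1, 0, 0, 0], [0, 0, 1.4, 0, 0, 0], [-0.4, 2, 0, 0, 0, 0], [-0.5, 2.6, 0, 0, 0, 0], [-0.5, 2.6, 0, 0, 0, 0], [-0.5, 2.6, 0, 0, 0, 0], [-0.5, 2.6, 0, 0, 0, 0], [-0.5, 2.6, 0, 0, 0, 0], [-0.5, 2.6, 0, 0, 0, 0], [-0.5, 2.6, 0, 0, 0, 0], [-0.5, 2.6, 0, 0, 0, 0], [-0.5, 2.6, 0, 0, 0, 0]]
  ]
}}

```text
t: 9.82
tool_pos: [0.5568, -0.0666, 0.0749]
orientation: [2.118, 2.318, 0.002]
force: [-0.0, 0.5, -1.5]
opening: 0.0151
gripper_force: 40.0
```

Request:
{"name": "arm_command", "arguments": {
  "deltas": [
    [[-0.2, 1.2, 0, 0, 0, 0], [0, 0, 0, 0, 0, 0], [0, 0, 0, 0, 0, 0], [0, 0, 0, 0, 0, 0]]
  ]
}}

```text
t: 10.15
tool_pos: [0.5551, -0.0567, 0.074]
orientation: [2.118, 2.318, 0.0]
force: [-0.5, -0.2, -1.0]
opening: 0.0147
gripper_force: 40.0
```

Run:
```python
from h import *
s=monitor.read_state();print(s["tool_pos"],s["orientation"],s["opening"],s["gripper_force"],s["t"])
c=cam("wrist")
a=eyes.read_camera("side");t=eyes.read_camera("top");b=eyes.read_camera("wrist")
for n,i in zip("stw",(a,t,b)): cv2.imwrite(f"pics/{n}5.png",i)
np.savez("w5.npz",rvec=c[0]["rvec"],tvec=c[0]["tvec"])
f=lambda i,w,h:cv2.resize(i,(w,h),interpolation=cv2.INTER_CUBIC)
o=np.vstack([np.hstack([f(t[172:232,190:290],400,240),f(a[120:210,260:410],400,240)]),f(b[0:270,120:600],800,360) if 0 else f(b[0:220,160:560],800,360)])
cv2.imwrite("pics/look5.png",o)
```

```text
[ 0.55509466 -0.05669686  0.07401472] [2.11805354e+00 2.31840070e+00 2.70254329e-04] 0.014725149737933948 39.99949872493744 10.15
```

View pics/look5.png

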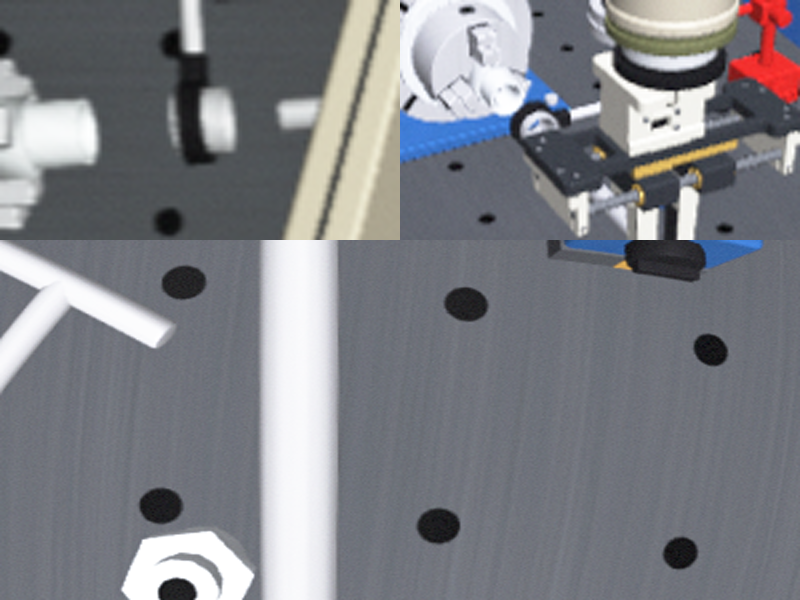

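The top view shows the tip at about (259.5,200.7), roughly in line with the guide. I'll measure the offset.

Run:
```python
from h import *
g=cv2.cvtColor(cv2.imread("pics/top5.png") if 0 else cv2.imread("pics/t5.png"),cv2.COLOR_BGR2GRAY).astype(int)
def edges(u,mid,th=150):
    c=g[:,u]; a=b=mid
    while c[a-1]>th:a-=1
    while c[b+1]>th:b+=1
    return a-(c[a]-th)/(c[a]-c[a-1]), b+(c[b]-th)/(c[b]-c[b+1])
for us,m in((range(202,212,2),205),(range(242,247),202),(range(260,269),200)):
    for u in us:
        a,b=edges(u,m); print(u,round(a,1),round(b,1),onz("top",u,(a+b)/2,.115).round(4))
print(g[200,254:264])
```

```text
202 197.1 213.0 [0.5289 0.2331 0.115 ]
204 196.7 212.9 [0.5294 0.2291 0.115 ]
206 196.7 212.6 [0.5298 0.2252 0.115 ]
208 196.7 212.4 [0.53   0.2212 0.115 ]
210 196.5 212.3 [0.5303 0.2172 0.115 ]
242 194.3 207.9 [0.5374 0.1539 0.115 ]
243 194.1 208.5 [0.5369 0.1519 0.115 ]
244 194.0 208.6 [0.537  0.1499 0.115 ]
245 194.4 208.6 [0.5366 0.1479 0.115 ]
246 195.0 208.8 [0.5358 0.1459 0.115 ]
260 197.2 202.6 [0.54   0.1183 0.115 ]
261 196.8 203.3 [0.5397 0.1163 0.115 ]
262 196.7 203.3 [0.5398 0.1143 0.115 ]
263 196.7 203.2 [0.54   0.1124 0.115 ]
264 196.6 203.1 [0.5401 0.1104 0.115 ]
265 196.6 203.1 [0.5402 0.1084 0.115 ]
266 196.5 203.0 [0.5404 0.1065 0.115 ]
267 196.4 202.8 [0.5407 0.1045 0.115 ]
268 196.4 202.2 [0.5413 0.1025 0.115 ]
[ 84  85  83  82  87 129 196 222 224 223]
```

The tip is on the axis in x to within about 0.5 mm and the slopes match. Inserting into the guide gently.

Request:
{"name": "arm_command", "arguments": {
  "deltas": [
    [[-0.09, 1, 0, 0, 0, 0], [-0.09, 1, 0, 0, 0, 0], [-0.09, 1, 0, 0, 0, 0], [-0.05, 0.5, 0, 0, 0, 0], [-0.05, 0.5, 0, 0, 0, 0], [0, 0, 0, 0, 0, 0], [0, 0, 0, 0, 0, 0]]
  ]
}}

```text
t: 10.88
tool_pos: [0.5507, -0.0153, 0.0733]
orientation: [2.118, 2.321, -0.0]
force: [0.7, -0.3, -1.7]
opening: 0.0149
gripper_force: 40.0
```

Request:
{"name": "arm_command", "arguments": {
  "deltas": [
    [[-0.05, 0.5, 0, 0, 0, 0], [-0.09, 1, 0, 0, 0, 0], [-0.09, 1, 0, 0, 0, 0], [-0.05, 0.5, 0, 0, 0, 0], [0, 0, 0, 0, 0, 0], [0, 0, 0, 0, 0, 0]]
  ]
}}

```text
t: 11.38
tool_pos: [0.5479, 0.0148, 0.0732]
orientation: [2.117, 2.321, -0.0]
force: [0.4, 0.3, -2.0]
opening: 0.0149
gripper_force: 40.0
```

Run:
```python
from h import *
s=monitor.read_state();print(s["tool_pos"],s["force"],s["wrist_torque"])
a=eyes.read_camera("side");t=eyes.read_camera("top")
for n,i in zip("st",(a,t)): cv2.imwrite(f"pics/{n}6.png",i)
f=lambda i,w,h:cv2.resize(i,(w,h),interpolation=cv2.INTER_CUBIC)
cv2.imwrite("pics/look6.png",np.hstack([f(t[172:232,190:290],400,240),f(a[120:210,260:410],400,240)]))
```

```text
[0.54787243 0.01482869 0.07323544] [ 0.36867136  0.29926568 -1.96896996] [-0.05830627  0.00320153 -0.03351562]
```

View pics/look6.png

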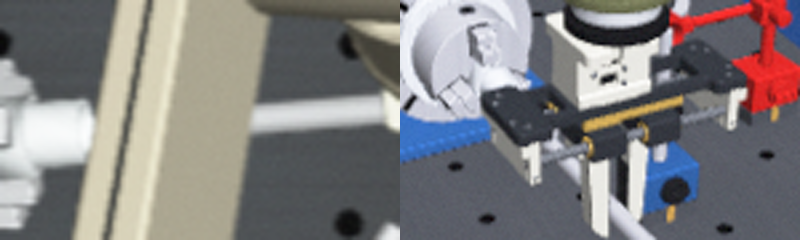

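No contact force through the bore; the gripper now hides the tip from the top and side cameras. Continuing toward the socket, watching force.

Request:
{"name": "arm_command", "arguments": {
  "deltas": [
    [[-0.05, 0.5, 0, 0, 0, 0], [-0.05, 0.5, 0, 0, 0, 0], [-0.05, 0.5, 0, 0, 0, 0], [-0.05, 0.5, 0, 0, 0, 0], [-0.05, 0.5, 0, 0, 0, 0], [0, 0, 0, 0, 0, 0], [0, 0, 0, 0, 0, 0]]
  ]
}}

```text
t: 12.07
tool_pos: [0.5454, 0.0397, 0.0733]
orientation: [2.118, 2.32, -0.0]
force: [-0.1, -0.5, -2.3]
opening: 0.0151
gripper_force: 40.0
```

Request:
{"name": "arm_command", "arguments": {
  "deltas": [
    [[-0.05, 0.5, 0, 0, 0, 0], [-0.05, 0.5, 0, 0, 0, 0], [-0.04, 0.4, 0, 0, 0, 0], [0, 0, 0, 0, 0, 0], [0, 0, 0, 0, 0, 0]]
  ]
}}

```text
t: 12.48
tool_pos: [0.544, 0.0536, 0.0732]
orientation: [-2.118, -2.32, 0.0]
force: [0.3, 0.1, -1.5]
opening: 0.015
gripper_force: 40.0
```

Run:
```python
from h import *
s=monitor.read_state();print(s["tool_pos"],s["force"],s["wrist_torque"])
b=eyes.read_camera("wrist");t=eyes.read_camera("top")
cv2.imwrite("pics/w7.png",b);cv2.imwrite("pics/t7.png",t)
f=lambda i,w,h:cv2.resize(i,(w,h),interpolation=cv2.INTER_CUBIC)
cv2.imwrite("pics/look7.png",np.vstack([f(b[0:300,110:510],800,600)]))
```

```text
[0.54396174 0.05362451 0.07321658] [ 0.34967546  0.11939721 -1.51150533] [-0.07025464  0.06423575  0.00181416]
```

View pics/look7.png

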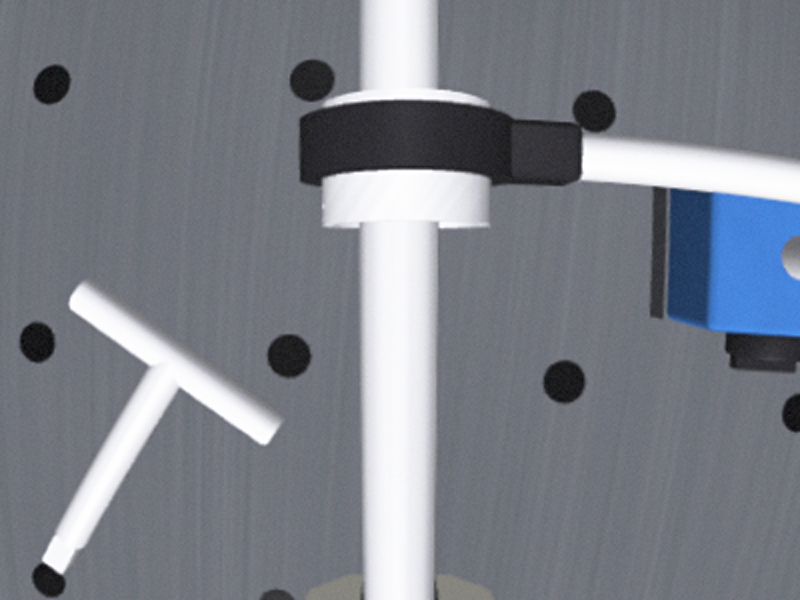

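The wrist view shows the tube passing through the bore, centred at column ~399 against 406 for the bushing, so about 1.4 mm to -x. I'll nudge +x by 1 mm and go on until contact.

Request:
{"name": "arm_command", "arguments": {
  "deltas": [
    [[0.1, 0, 0, 0, 0, 0], [-0.03, 0.3, 0, 0, 0, 0], [-0.03, 0.3, 0, 0, 0, 0], [0, 0, 0, 0, 0, 0], [0, 0, 0, 0, 0, 0]]
  ]
}}

```text
t: 13.0
tool_pos: [0.5444, 0.0595, 0.0732]
orientation: [-2.118, -2.32, 0.0]
force: [0.1, 0.1, -1.9]
opening: 0.015
gripper_force: 40.0
```

Request:
{"name": "arm_command", "arguments": {
  "deltas": [
    [[-0.02, 0.2, 0, 0, 0, 0], [-0.02, 0.2, 0, 0, 0, 0], [0, 0, 0, 0, 0, 0], [0, 0, 0, 0, 0, 0]]
  ]
}}

```text
t: 13.33
tool_pos: [0.544, 0.0634, 0.0732]
orientation: [2.119, 2.32, -0.0]
force: [0.2, -0.3, -2.0]
opening: 0.0151
gripper_force: 40.0
```

Request:
{"name": "arm_command", "arguments": {
  "deltas": [
    [[-0.02, 0.2, 0, 0, 0, 0], [0, 0, 0, 0, 0, 0], [0, 0, 0, 0, 0, 0]]
  ]
}}

```text
t: 13.58
tool_pos: [0.5439, 0.0651, 0.0732]
orientation: [2.119, 2.319, -0.0]
force: [-0.1, -2.3, -1.8]
opening: 0.015
gripper_force: 40.0
```

Request:
{"name": "arm_command", "arguments": {
  "deltas": [
    [[-0.02, 0.2, 0, 0, 0, 0], [0, 0, 0, 0, 0, 0], [0, 0, 0, 0, 0, 0]]
  ]
}}

```text
t: 13.83
tool_pos: [0.544, 0.0652, 0.0734]
orientation: [2.118, 2.317, -0.003]
force: [0.3, -9.6, -0.9]
opening: 0.0151
gripper_force: 40.0
```

Contact came at tip y ≈ 0.237–0.241, which matches the expected shoulder at 0.237; the force is 10 N. One last centring check.

Run:
```python
from h import *
b=eyes.read_camera("wrist");cv2.imwrite("pics/w8.png",b)
s=monitor.read_state();print(s["tool_pos"],s["force"],s["gripper_force"],np.abs(s["dq"]).max())
cv2.imwrite("pics/look8.png",cv2.resize(b[0:200,210:410],(600,600),interpolation=cv2.INTER_CUBIC))
```

```text
[0.54397478 0.06516713 0.07335658] [ 1.56878713 -9.64693097 -1.48232284] 40.000094175338745 0.0018569787479941102
```

View pics/look8.png

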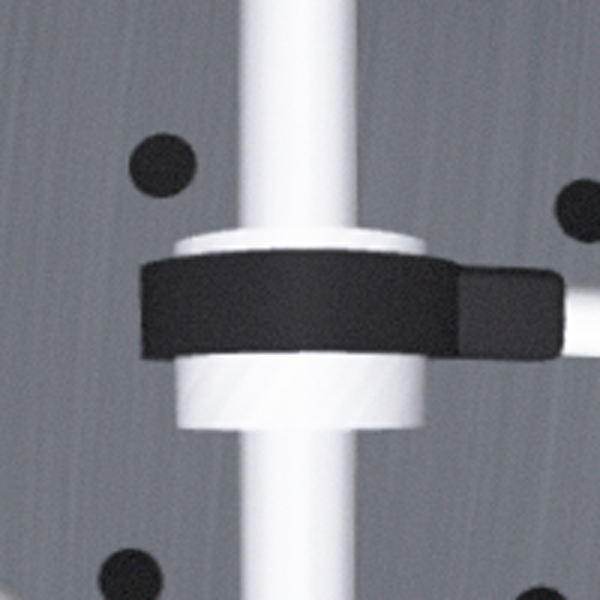

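The tube (column 299) is centred in the bushing (301), seated against the shoulder, and the grip is steady at 40 N. Handing in.

```bash
python3 -c "
from plant import ticket
print(ticket.close_job())"
```

```text
the job is handed in; nothing more can be done
None
```

I handed the job in with the tube through the guide and, by my measurements, fully home in the socket, still held at 40 N with about 10 N against the shoulder; the hand-in returned no verdict, and my first grasp had slipped off and was redone.

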